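# Tap a tapered support post home in a stand base

## Task

Fit the flat-headed support post, kept in the white block, into the taper socket of the grey stand base: lower it in upright and gently until it just binds, and let go so that it stands there by itself, not yet locked. Then tap its head down firmly from above, without hammering, until the taper locks, and leave it standing locked and untouched, without disturbing the ball pin, dish, beaker, jar and cork ring.

Things in the scene. Friction and masses are not known exactly. Their poses are not given: they have to be found in the camera images.
- post: Steel post, 0.24 to 0.36 kg, round, 126 mm tall. Origin: centre of the lower tip, z up along it. Upward: tapered shank, diameter 16 mm at the tip, 24.8 mm at 50 mm (5 degrees a side); neck to 62; collar 36 mm wide, 62 to 68; stem 18 mm wide to 101; flat-topped cylindrical head 30 mm wide, 101 to 126, to grip and to tap. Starts upright in a hole of the white block, collar on the block's top, 2 mm of play.
- post_top (a point): Centre of the flat top of the post's head, 126 mm above the post's origin. The post is lifted straight up at least 62 mm to clear the block.
- stand: Grey stand base, fixed: plate 150 x 120 x 18 mm (x, y, z), origin at the centre of its underside on the bench, z up. In its middle a round boss, 68 mm wide, up to 72 mm above the bench, holds a split brass taper socket. A tap (downward push on the head) of 12 N or more locks the post, 15 N is right; over 22 N may crack the socket. Lowered in with under 5 N it binds without locking.
- socket_mouth (a point): Centre of the socket's mouth on top of the boss, z up. Four sprung brass jaws, 5 degree taper, mouth about 23 mm wide: the tip enters within 3 mm of the axis. How deep the taper lies varies unseen: the post binds with its tip 33 to 52 mm below. Pressed with 5 to 9 N it first sinks 0 to 5 mm more, unseen too, with its bush, then firms up and wedges fast by friction; the collar stays clear.
- rack: White plastic storage block 85 x 170 x 65 mm (x, y, z), fixed, origin at the centre of its underside on the bench; two 29 mm through holes 42 mm either side of its centre along its y axis, one holding the post, the other the ball pin.
- ball_pin: Bystander in the other hole of the block: straight steel pin with a 36 mm collar and a 24 mm ball on top, 106 mm long, its top 121 mm above the bench at the start; origin at its lower tip. Leave alone and carry the post well above it.
- dish: Bystander: shallow glass dish, 90 mm wide, 15 mm high, origin at the centre of its underside.
- beaker: Bystander: glass beaker, 66 mm wide, 80 mm high, origin at the centre of its underside.
- jar: Bystander: small clear jar, 52 mm wide, 50 mm high, origin at the centre of its underside.
- cork_ring: Bystander: cork flask ring, 90 mm wide, 25 mm high, origin at the centre of its underside.
Not all that is in view belongs to the job. What is shaped like the stand but red is not meant. What is shaped like the post but black is not meant.

How it is judged:
By the outcome, as a careful person would: the job done as asked, in the order asked, and still so for the second after the job is handed in, with the robot touching nothing.
It also fails if it takes over 54 s, if anything falls off the work surface, if the arm or the gripper's body presses on something with over 40 N, if the wrist force passes 120 N, or if a joint passes its speed limit or range.

## Robot

A 6-joint arm with a two-finger parallel gripper is mounted at the origin on the work surface. World frame = base frame: x ahead of the robot, y to its left, z up, the work surface at z = 0. Lengths are in mm, angles in rad, forces in N, time in s.
With the tool pointing down it reaches from about 350 to 975 mm from the base axis. Payload 7.1 kg.
Tool frame: the origin (TCP) lies between the finger pads; the fingertips stand 8 mm ahead of it and the grasp point (between the pads) lies 11 mm behind it; x points along the fingers, y is the direction in which the jaws open and shut, and the axes are right-handed (so a half turn about x gives the same grasp; the last joint's range is limited). The gripper opens to 88 mm and grips with 3 to 60 N. Pads are 20 mm wide; open, the fingers measure 115 mm over their backs; the gripper's body (75 mm by 178 mm) begins 61 mm behind the grasp point.
Start: joints at [-1.127, 0.423, 1.63, -0, 1.089, -0.019], TCP at [279.049, -559.229, 230.675] pointing down, gripper open.
Joint ranges: [-3, 3], [-0.9, 2.11], [0.09, 2.58], [-1.31, 4.45], [0.11, 2.69], [-2.54, 2.54]. Speed limits (rad/s): [2.39, 2.39, 3.01, 3.14, 3.14, 3.14].

## Interface

Orientations are given as a rotation vector (axis times angle).
In Python, from workcell import ctrl gives the robot as it stands.
- The arm moves only by the tool apply_moves, never from a script. Its argument "increments" is a list of rows, each an object with "gripper": the opening in per cent of the stroke, from 0 (shut) to 100 (fully open); "delta_pos": the shift along the tool's x, y, z in cm, a list of three; "dr": the turn, a rotation vector about the tool's x, y, z in rad, a list of three. In form: [{"gripper": gripper, "delta_pos": [dx, dy, dz], "dr": [ax, ay, az]}, ...]. A call has exactly 5 rows; each row shifts and turns the commanded pose from where the row before left it, along the tool's axes as they then stand; what a row does not reach is not made up. A row lasts 1/12 s, in which the tool goes at most 41.7 mm and 7.16 degrees, less where a joint would pass 70% of its speed; a pose out of reach is approached as far as the arm can. A call with a gripper value outside its range is refused whole. The fingers move at their own pace and stop on an object; the grip force is fixed at half the most. Time passes only in rows, so rows that do not move let the fingers close, or fill a call up. It gives the time, the measured TCP pose, the force and the opening at its end, in the units of the state.
- ctrl.get_obs(): the state, without advancing time (a new reading comes with each control period).
- ctrl.get_image(name): name is "side" or "top" or "wrist"; returns a dict with "img" (384x512x3 uint8, red, green, blue), "range_z" (384x512 float32, mm along the optical axis (not along the pixel's ray), 0 where there is no reading), "mtx" (3x3 intrinsics, pixels), "rvec" (rotation vector, rad) and "tvec" (3), from world to camera coordinates, as OpenCV has them. Camera axes: x right, y down, z forward; pixel columns grow to the right and rows downward; lengths in mm; the calibration is good to about 2 mm. A picture is of the moment at which its call begins.
- ctrl.close_job(): hands the job in, once; it reports no verdict.
The state is a dict: "t": time; "qpos": joint angles; "qvel": joint speeds; "joint_torque": joint torques, N m; "ee_pos": TCP position; "orientation": TCP orientation; "ft_force": force on the tool from outside, world axes, zero at the start; "moment": the same for the moment, N m; "width": finger opening in mm.
Only numpy, scipy, OpenCV 4.12 (cv2) and the standard library are available. Lean on these libraries where they do the work, as an engineer would, in place of code of your own. Each camera call takes 0.05 s, during which the arm holds its last target. There are 200 camera calls.

## Working session

There is one attempt and no reset: what is moved stays moved. The work goes in short steps, Python scripts to look and compute and a tool call to move; the robot and the scene stay as the last step left them, time stands still between calls to the robot, and variables do not carry over. Pictures are saved under pics/ and viewed, about 8 in all and at most 12, crops included, and the job is handed in when it is done.

Besides the shell and the picture viewer there is one more tool, called after "Request:" in YAML: its name, and indented under it one key for each argument. apply_moves: Moves the arm, as the interface text tells. Its arguments: {"type":"object","properties":{"increments":{"type":"array","items":{"type":"object","properties":{"gripper":{"type":"number"},"delta_pos":{"type":"array","items":{"type":"number"}},"dr":{"type":"array","items":{"type":"number"}}}}}},"required":["increments"]}

```bash
mkdir -p pics
cat > h.py <<'E'
import numpy as np,cv2,pickle
from workcell import ctrl
def grab(name,fn):
    d=ctrl.get_image(name); pickle.dump(d,open(f'pics/{fn}.pkl','wb'))
    cv2.imwrite(f'pics/{fn}.png',d['img'][:,:,::-1]); return d
def load(fn): return pickle.load(open(f'pics/{fn}.pkl','rb'))
def cloud(d):
    R=cv2.Rodrigues(np.array(d['rvec'],float))[0];t=np.array(d['tvec'],float).ravel();K=np.array(d['mtx'])
    z=d['range_z'];v,u=np.mgrid[:z.shape[0],:z.shape[1]]
    p=np.stack([(u-K[0,2])/K[0,0]*z,(v-K[1,2])/K[1,1]*z,z],-1)
    w=(p-t)@R; w[z==0]=np.nan; return w
def plane(d,u,v,Z):
    R=cv2.Rodrigues(np.array(d['rvec'],float))[0];t=np.array(d['tvec'],float).ravel();K=np.array(d['mtx'])
    r=R.T@np.linalg.solve(K,[u,v,1]);c=-R.T@t; return c+r*(Z-c[2])/r[2]
E
python3 - <<'E'
from h import *
a=grab('top','t0');b=grab('side','s0')
cv2.imwrite('pics/both.png',cv2.resize(np.vstack([a['img'],b['img']])[:,:,::-1],None,fx=.78,fy=.78))
print(ctrl.get_obs())
for d in(a,b):print(d['mtx'],d['rvec'],d['tvec'])
E
```

```text
{'t': 0.1, 'qpos': array([-1.12697522e+00,  4.23766091e-01,  1.63061044e+00,  4.52823583e-06,
        1.08856254e+00, -1.89836169e-02]), 'qvel': array([ 0.00056621,  0.00016553, -0.00186137, -0.00029769,  0.00100809,
        0.0010461 ]), 'joint_torque': array([ 9.44642998e-04, -5.45610809e+01, -2.74324393e+01,  6.44757994e-02,
        1.87714101e-02, -5.40110761e-05]), 'ee_pos': array([ 278.8632797 , -558.80002671,  229.9795981 ]), 'orientation': array([ 1.9642329 ,  0.46421207, -1.9647979 ]), 'ft_force': array([-0.5103746 ,  0.07457365,  0.7753922 ]), 'moment': array([ 0.00137174,  0.00726397, -0.01282486]), 'width': 87.82927696527118}
[[496.78092141   0.         248.33396447]
 [  0.         496.78092141 196.7059907 ]
 [  0.           0.           1.        ]] [ 2.16189211 -2.21509587  0.09640432] [   9.1806151   488.67278203 1295.81662917]
[[396.28762199   0.         254.38032291]
 [  0.         396.28762199 192.03112497]
 [  0.           0.           1.        ]] [ 0.6440134  -2.43229116  1.37628455] [447.19416066 236.41480728 856.28497643]
```

View pics/both.png

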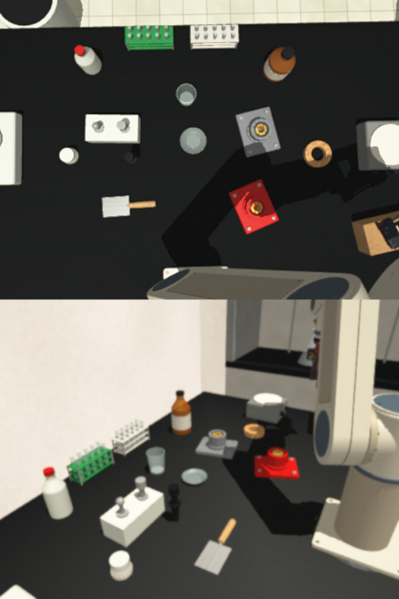

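The top image shows the white block at about (144,164) in full-resolution pixels, with two pegs at about (126,161) and (159,159). The grey stand is at (333,166). The red stand at (328,266) and the black post at (169,196) are decoys. I'll enlarge to tell the post from the ball pin.

Run:
```python
from h import *
a=load('t0');b=load('s0')
c1=cv2.resize(a['img'][130:220,95:215],(600,450)[:2],interpolation=cv2.INTER_CUBIC)[:300]
c1=cv2.resize(a['img'][135:195,100:190],(390,260),interpolation=cv2.INTER_CUBIC)
c2=cv2.resize(a['img'][135:205,300:405-15],(390,260+40),interpolation=cv2.INTER_CUBIC)[:260]
c3=cv2.resize(b['img'][220:320,120:240],(390,325),interpolation=cv2.INTER_CUBIC)
c4=cv2.resize(b['img'][150:210,240:330],(390,325)[:2],interpolation=cv2.INTER_CUBIC)
cv2.imwrite('pics/crop.png',np.vstack([np.hstack([c1,c2]),np.hstack([c3,c4])])[:,:,::-1])
for n,d in(('t',a),('s',b)):
    w=cloud(d);x,y,z=w[...,0],w[...,1],w[...,2]
    for cx,(lo,hi),nm in(((144,164),(85,150),'pegs'),):
        m=(z>95)&(z<160)&(x>250)&(x<800)&(y>0)&(y<600)
        k,l,s,c=cv2.connectedComponentsWithStats(m.astype(np.uint8))
        for i in range(1,k):
            if s[i,4]>8:
                q=w[l==i];print(n,c[i].round(),s[i,4],np.median(q,0).round(),q[:,2].max().round(1),q.min(0).round(),q.max(0).round())
    m=(z>55)&(z<90)&(x>300)&(x<800)&(y>-350)&(y<600)
    k,l,s,c=cv2.connectedComponentsWithStats(m.astype(np.uint8))
    for i in range(1,k):
        if s[i,4]>25:
            q=w[l==i];print(n,'lo',c[i].round(),s[i,4],np.median(q,0).round(),q.min(0).round(),q.max(0).round())
```

```text
t [108.  76.] 291 [791. 340. 112.] 160.0 [776. 313.  95.] [800. 375. 160.]
t [156. 160.] 138 [575. 221. 127.] 134.3 [562. 209. 101.] [591. 238. 134.]
t [122. 161.] 77 [578. 306. 116.] 123.7 [568. 295. 105.] [589. 317. 124.]
t [166. 200.] 135 [477. 199. 125.] 132.1 [463. 186.  98.] [492. 216. 132.]
t lo [350.  91.] 143 [ 745. -266.   75.] [ 733. -316.   55.] [ 796. -250.   90.]
t lo [116.  84.] 105 [780. 328.  72.] [774. 312.  55.] [799. 365.  89.]
t lo [239. 118.] 199 [696.  18.  75.] [651. -14.  55.] [716.  50.  85.]
t lo [ 15. 189.] 531 [520. 592.  58.] [402. 581.  55.] [639. 600.  65.]
t lo [143. 164.] 2020 [574. 268.  64.] [532. 181.  55.] [622. 351.  86.]
t lo [334. 165.] 304 [ 560. -223.   71.] [ 525. -259.   55.] [ 594. -188.   78.]
t lo [334. 165.] 105 [ 561. -224.   68.] [ 543. -242.   55.] [ 577. -206.   75.]
t lo [171. 203.] 56 [471. 192.  67.] [461. 184.  61.] [494. 216.  72.]
t lo [328. 259.] 171 [ 324. -199.   71.] [ 300. -234.   55.] [ 340. -166.   78.]
t lo [329. 263.] 72 [ 312. -203.   72.] [ 300. -218.   57.] [ 323. -183.   82.]
s [ 70. 236.] 489 [792. 349. 114.] 15
[... 166 characters left out ...]
95.] [492. 217. 127.]
s [154. 259.] 111 [575. 312. 113.] 120.0 [568. 299.  95.] [589. 320. 120.]
s lo [233. 154.] 222 [ 752. -259.   73.] [ 732. -318.   55.] [ 799. -246.   90.]
s lo [278. 175.] 276 [ 557. -216.   68.] [ 525. -260.   55.] [ 594. -187.   72.]
s lo [199. 199.] 333 [684.  20.  69.] [650. -15.  55.] [717.  53.  81.]
s lo [351. 197.] 214 [ 317. -196.   69.] [ 300. -236.   56.] [ 341. -163.   74.]
s lo [ 75. 254.] 337 [780. 357.  73.] [772. 316.  55.] [799. 377.  90.]
s lo [168. 269.] 2076 [569. 282.  64.] [532. 180.  55.] [624. 353.  90.]
s lo [224. 261.] 175 [472. 209.  68.] [461. 186.  55.] [494. 220.  90.]
s lo [ 27. 376.] 242 [607. 593.  58.] [571. 586.  55.] [639. 600.  62.]
```

View pics/crop.png

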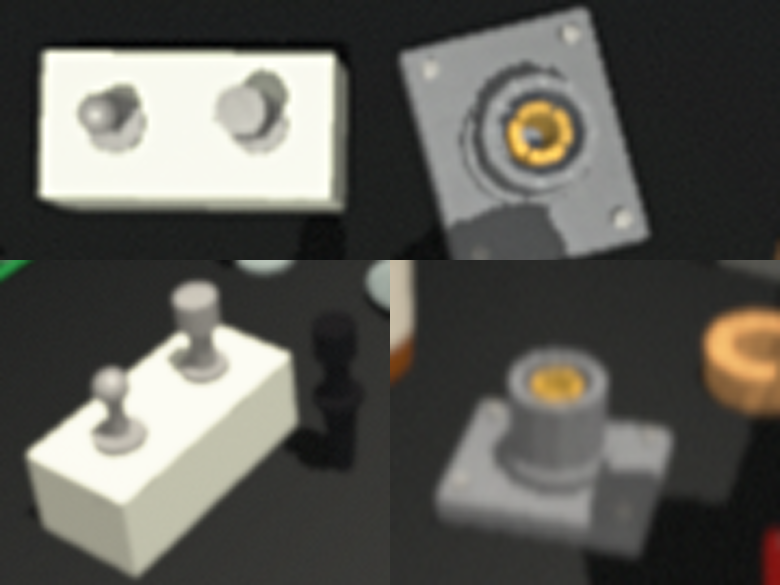

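The flat-headed post is the right-hand peg, top pixel (156,160), at about (576,224). The left peg at (122,161) has the ball and is lower, so that is the pin. The target is the grey stand with brass mouth at (334,165), about (560,-224). Red and black are excluded.

```bash
cat >> h.py <<'E'
def tool():
    o=ctrl.get_obs();R=cv2.Rodrigues(np.array(o['orientation']))[0];return o,R
def to(target,yaw_y=None):
    o,R=tool();p=np.array(o['ee_pos']);print('t',o['t'],'pos',p.round(1),'F',np.round(o['ft_force'],1),'w',round(o['width'],1),'q',np.round(o['qpos'],2))
    print('R cols',R.round(3).tolist())
    X=np.array([0,0,-1.]);  # desired
    if yaw_y is not None:
        Y=np.array([np.cos(yaw_y),np.sin(yaw_y),0]);Rd=np.stack([X,Y,np.cross(X,Y)],1)
        print('dr tool',cv2.Rodrigues(R.T@Rd)[0].ravel().round(4))
    print('delta tool cm',(R.T@(np.array(target)-p)/10).round(2), 'world mm',(np.array(target)-p).round(1))
E
python3 - <<'E'
from h import *
d=load('t0');w=cloud(d)
# yaw options, opening along x: yaw 0 or pi
to([576,224,230],0);to([576,224,230],np.pi)
# mouth ring: brass pixels
hsv=cv2.cvtColor(d['img'],cv2.COLOR_RGB2HSV)
m=(hsv[...,0]>12)&(hsv[...,0]<32)&(hsv[...,1]>120);m[:140]=0;m[190:]=0;m[:,:310]=0;m[:,360:]=0
(c,s,a)=cv2.minAreaRect(np.argwhere(m)[:,::-1].astype(np.float32));print(c,s,plane(d,*c,72))
print(plane(d,(222/390*90)+0, 0,129)) if 0 else None
# flat-head centre: crop px (243,111)/4.333+(100,135)
print(plane(d,100+243/4.333,135+111/4.333,129))
E
```

```text
t 0.1 pos [ 278.9 -558.8  230. ] F [-0.5  0.1  0.8] w 87.8 q [-1.13  0.42  1.63  0.    1.09 -0.02]
R cols [[-0.001, 0.446, -0.895], [0.001, -0.895, -0.446], [-1.0, -0.001, -0.0]]
dr tool [-1.108e+00 -8.000e-04  1.200e-03]
delta tool cm [  0.08 -56.78 -61.54] world mm [297.1 782.8   0. ]
t 0.1 pos [ 278.9 -558.8  230. ] F [-0.5  0.1  0.8] w 87.8 q [-1.13  0.42  1.63  0.    1.09 -0.02]
R cols [[-0.001, 0.446, -0.895], [0.001, -0.895, -0.446], [-1.0, -0.001, -0.0]]
dr tool [2.0336e+00 1.4000e-03 9.0000e-04]
delta tool cm [  0.08 -56.78 -61.54] world mm [297.1 782.8   0. ]
(334.0, 166.0) (14.0, 14.0) [ 558.12059958 -222.7402028    72.        ]
[573.68889441 220.79141388 129.        ]
```

Request:
apply_moves:
  increments:
    - {"gripper":70,"delta_pos":[0,0,0],"dr":[-0.111,0,0]}
    - {"gripper":70,"delta_pos":[0,0,0],"dr":[-0.111,0,0]}
    - {"gripper":70,"delta_pos":[0,0,0],"dr":[-0.111,0,0]}
    - {"gripper":70,"delta_pos":[0,0,0],"dr":[-0.111,0,0]}
    - {"gripper":70,"delta_pos":[0,0,0],"dr":[-0.111,0,0]}

```text
t: 0.52
ee_pos: [278.9, -558.9, 230.2]
orientation: [1.6, 0.899, -1.6]
ft_force: [0.6, 0.1, 0.3]
width: 61.9
```

Request:
apply_moves:
  increments:
    - {"gripper":70,"delta_pos":[0,0,0],"dr":[-0.111,0,0]}
    - {"gripper":70,"delta_pos":[0,0,0],"dr":[-0.111,0,0]}
    - {"gripper":70,"delta_pos":[0,0,0],"dr":[-0.111,0,0]}
    - {"gripper":70,"delta_pos":[0,0,0],"dr":[-0.111,0,0]}
    - {"gripper":70,"delta_pos":[0,0,0],"dr":[-0.109,0,0]}

```text
t: 0.93
ee_pos: [278.9, -558.9, 230.2]
orientation: [1.206, 1.213, -1.205]
ft_force: [0.4, -0.6, -0.7]
width: 61.0
```

Request:
apply_moves:
  increments:
    - {"gripper":70,"delta_pos":[0,1.4,-3.7],"dr":[0,0,0]}
    - {"gripper":70,"delta_pos":[0,1.4,-3.7],"dr":[0,0,0]}
    - {"gripper":70,"delta_pos":[0,1.4,-3.7],"dr":[0,0,0]}
    - {"gripper":70,"delta_pos":[0,1.4,-3.7],"dr":[0,0,0]}
    - {"gripper":70,"delta_pos":[0,1.4,-3.7],"dr":[0,0,0]}

```text
t: 1.35
ee_pos: [349.0, -372.4, 230.3]
orientation: [1.21, 1.21, -1.21]
ft_force: [1.1, 0.3, 0.6]
width: 61.2
```

Request:
apply_moves:
  increments:
    - {"gripper":70,"delta_pos":[0,1.4,-3.7],"dr":[0,0,0]}
    - {"gripper":70,"delta_pos":[0,1.4,-3.7],"dr":[0,0,0]}
    - {"gripper":70,"delta_pos":[0,1.4,-3.7],"dr":[0,0,0]}
    - {"gripper":70,"delta_pos":[0,1.4,-3.7],"dr":[0,0,0]}
    - {"gripper":70,"delta_pos":[0,1.4,-3.7],"dr":[0,0,0]}

```text
t: 1.77
ee_pos: [419.1, -187.4, 230.6]
orientation: [1.209, 1.209, -1.21]
ft_force: [0.8, 0.3, -0.6]
width: 61.3
```

Run:
```python
from h import *
d=grab('wrist','w0')
w=cloud(d);R=cv2.Rodrigues(d['rvec'])[0];print('cam',(-R.T@d['tvec']).round(1),R[2].round(2),d['mtx'][0])
z=w[...,2];m=(z>60)&(z<85);print(m.sum(),np.nanmedian(w[m],0) if m.any() else '')
```

```text
cam [ 418.8 -113.1  383.7] [-0.   -0.27 -0.96] [310.97814298   0.         257.17552436]
5119 [ 340.89628346 -210.44212481   70.70821996]
```

Request:
apply_moves:
  increments:
    - {"gripper":70,"delta_pos":[0,1.4,-3.7],"dr":[0,0,0]}
    - {"gripper":70,"delta_pos":[0,1.4,-3.7],"dr":[0,0,0]}
    - {"gripper":70,"delta_pos":[0,1.4,-3.7],"dr":[0,0,0]}
    - {"gripper":70,"delta_pos":[0,1.4,-3.7],"dr":[0,0,0]}
    - {"gripper":70,"delta_pos":[0,1.4,-3.7],"dr":[0,0,0]}

```text
t: 2.23
ee_pos: [489.2, -2.4, 230.6]
orientation: [1.209, 1.209, -1.209]
ft_force: [0.2, -1.2, 0.6]
width: 61.4
```

Request:
apply_moves:
  increments:
    - {"gripper":70,"delta_pos":[0,1.4,-3.7],"dr":[0,0,0]}
    - {"gripper":70,"delta_pos":[0,1.4,-3.7],"dr":[0,0,0]}
    - {"gripper":70,"delta_pos":[0,1.4,-3.7],"dr":[0,0,0]}
    - {"gripper":70,"delta_pos":[0,1.4,-3.7],"dr":[0,0,0]}
    - {"gripper":70,"delta_pos":[0,1.4,-3.7],"dr":[0,0,0]}

```text
t: 2.65
ee_pos: [559.2, 182.7, 230.4]
orientation: [1.209, 1.21, -1.209]
ft_force: [0.8, 0.0, -0.7]
width: 62.0
```

Run:
```python
from h import *
d=grab('wrist','w1')
w=cloud(d);R=cv2.Rodrigues(d['rvec'])[0];print('cam',(-R.T@d['tvec']).round(1),R[2].round(2))
to([575,223,230],0)
cv2.imwrite('pics/w01.png',np.hstack([cv2.resize(load('w0')['img'],(400,300)),cv2.resize(d['img'],(400,300))])[:,:,::-1])
```

```text
cam [558.8 257.1 383.5] [-0.   -0.27 -0.96]
t 2.7 pos [561.9 188.4 230.8] F [ 2.7  4.1 -0.3] w 61.8 q [0.3  0.37 1.71 0.   1.06 0.3 ]
R cols [[0.003, 1.0, 0.002], [0.003, 0.002, -1.0], [-1.0, 0.003, -0.003]]
dr tool [ 0.0022 -0.0034 -0.0029]
delta tool cm [ 0.1   1.31 -3.45] world mm [13.1 34.6 -0.8]
```

View pics/w01.png

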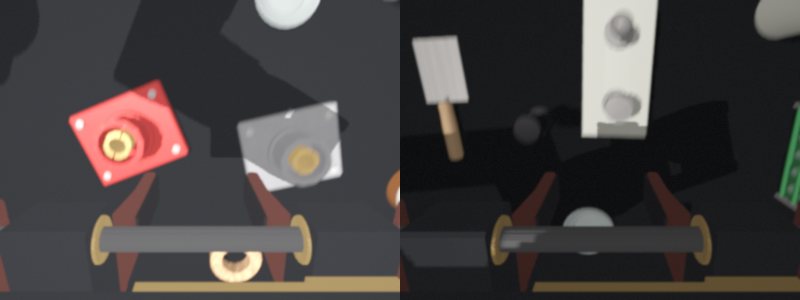

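Run:
```python
from h import *
d=grab('wrist','w2');w=cloud(d);z=w[...,2]
for lo,hi,rx,ry in((122,140,(540,610),(190,255)),(105,128,(540,610),(280,330))):
    m=(z>lo)&(z<hi)&(w[...,0]>rx[0])&(w[...,0]<rx[1])&(w[...,1]>ry[0])&(w[...,1]<ry[1])
    q=w[m].astype(np.float32)
    if len(q):
        top=np.percentile(q[:,2],90);t=q[q[:,2]>top-4]
        print(len(q),top,cv2.minEnclosingCircle(np.ascontiguousarray(t[:,:2])),t.mean(0))
m=(abs(z-65)<4)&(w[...,0]>500)&(w[...,0]<650)&(w[...,1]>150)
print(w[m].min(0),w[m].max(0),np.median(w[m],0))
to([575,223,230],0)
d=load('w0');print('mouth',plane(d,304*1.28,160*1.28,72))
```

```text
1003 129.04419 ((576.2120971679688, 225.05313110351562), 14.843320846557617) [576.23987 225.36555 128.14702]
741 119.599525 ((578.8253784179688, 308.7901611328125), 9.82227611541748) [578.7915   308.49966  118.075966]
[533.24403094 181.05605123  61.18724577] [622.7695381  353.18393995  68.99909064] [576.48057052 276.341906    64.14184227]
t 2.75 pos [560.6 185.5 230.5] F [-0.4 -0.2  0.1] w 61.6 q [0.3  0.37 1.71 0.   1.06 0.29]
R cols [[0.001, 1.0, 0.004], [0.001, 0.004, -1.0], [-1.0, 0.001, -0.001]]
dr tool [ 0.0042 -0.0015 -0.0015]
delta tool cm [ 0.05  1.45 -3.75] world mm [14.4 37.5 -0.5]
mouth [ 557.86441801 -216.76492194   72.        ]
```

Request:
apply_moves:
  increments:
    - {"gripper":70,"delta_pos":[0,0.8,-2.0],"dr":[0.004,0,0]}
    - {"gripper":70,"delta_pos":[0,0.76,-1.95],"dr":[0,0,0]}
    - {"gripper":70,"delta_pos":[2.5,0,0],"dr":[0,0,0]}
    - {"gripper":70,"delta_pos":[2.5,0,0],"dr":[0,0,0]}
    - {"gripper":70,"delta_pos":[0,0,0],"dr":[0,0,0]}

```text
t: 3.17
ee_pos: [571.5, 218.9, 175.9]
orientation: [1.206, 1.211, -1.219]
ft_force: [-1.3, -0.7, -0.4]
width: 61.5
```

Run:
```python
from h import *
to([576.2,225.2,106],0)
```

```text
t 3.1667 pos [571.5 218.9 175.9] F [-1.3 -0.7 -0.4] w 61.5 q [ 0.35  0.47  1.69 -0.    0.98  0.35]
R cols [[-0.008, 1.0, -0.004], [-0.003, -0.004, -1.0], [-1.0, -0.008, 0.003]]
dr tool [-0.0037  0.003   0.0079]
delta tool cm [ 6.99  0.52 -0.65] world mm [  4.7   6.3 -69.9]
```

Request:
apply_moves:
  increments:
    - {"gripper":70,"delta_pos":[0,0,0]}
    - {"gripper":70,"delta_pos":[0,0,0]}
    - {"gripper":70,"delta_pos":[0,0,0]}
    - {"gripper":70,"delta_pos":[0,0,0]}
    - {"gripper":70,"delta_pos":[0,0,0]}

```text
$.increments[0]: bad value
```

Run:
```python
from h import *
to([576.2,225.2,106],0)
```

```text
t 3.1667 pos [571.5 218.9 175.9] F [-1.3 -0.7 -0.4] w 61.5 q [ 0.35  0.47  1.69 -0.    0.98  0.35]
R cols [[-0.008, 1.0, -0.004], [-0.003, -0.004, -1.0], [-1.0, -0.008, 0.003]]
dr tool [-0.0037  0.003   0.0079]
delta tool cm [ 6.99  0.52 -0.65] world mm [  4.7   6.3 -69.9]
```

Rows need `dr` too.

Request:
apply_moves:
  increments:
    - {"gripper":70,"delta_pos":[0.5,0.2,-0.3],"dr":[0,0,0]}
    - {"gripper":70,"delta_pos":[0,0,0],"dr":[0,0,0]}
    - {"gripper":70,"delta_pos":[0,0,0],"dr":[0,0,0]}
    - {"gripper":70,"delta_pos":[0,0,0],"dr":[0,0,0]}
    - {"gripper":70,"delta_pos":[0,0,0],"dr":[0,0,0]}

```text
t: 3.58
ee_pos: [577.3, 223.2, 176.9]
orientation: [1.214, 1.206, -1.211]
ft_force: [-1.0, -0.3, -0.1]
width: 61.3
```

Run:
```python
from h import *
to([576.2,225.2,106],0)
```

```text
t 3.5833 pos [577.3 223.2 176.9] F [-1.  -0.3 -0.1] w 61.3 q [ 0.35  0.48  1.68 -0.    0.98  0.35]
R cols [[0.002, 1.0, -0.004], [0.001, -0.004, -1.0], [-1.0, 0.002, -0.001]]
dr tool [-0.0042 -0.0006 -0.0017]
delta tool cm [ 7.09 -0.13 -0.19] world mm [ -1.1   2.  -70.9]
```

Request:
apply_moves:
  increments:
    - {"gripper":70,"delta_pos":[1.5,-0.1,-0.2],"dr":[-0.004,0,0]}
    - {"gripper":70,"delta_pos":[1.8,0,0],"dr":[0,0,0]}
    - {"gripper":70,"delta_pos":[1.8,0,0],"dr":[0,0,0]}
    - {"gripper":70,"delta_pos":[1.4,0,0],"dr":[0,0,0]}
    - {"gripper":70,"delta_pos":[0.6,0,0],"dr":[0,0,0]}

```text
t: 4.0
ee_pos: [575.0, 224.9, 103.4]
orientation: [1.208, 1.21, -1.211]
ft_force: [-0.7, -0.3, -0.6]
width: 61.6
```

Request:
apply_moves:
  increments:
    - {"gripper":70,"delta_pos":[0,0,0],"dr":[0,0,0]}
    - {"gripper":70,"delta_pos":[0,0,0],"dr":[0,0,0]}
    - {"gripper":70,"delta_pos":[0,0,0],"dr":[0,0,0]}
    - {"gripper":70,"delta_pos":[0,0,0],"dr":[0,0,0]}
    - {"gripper":70,"delta_pos":[0,0,0],"dr":[0,0,0]}

```text
t: 4.42
ee_pos: [576.3, 225.4, 105.7]
orientation: [1.21, 1.208, -1.208]
ft_force: [0.7, 0.0, 0.4]
width: 62.0
```

Run:
```python
from h import *
to([576.2,225.2,106],0)
```

```text
t 4.4167 pos [576.3 225.4 105.7] F [0.7 0.  0.4] w 62.0 q [0.35 0.57 1.72 0.   0.85 0.35]
R cols [[0.002, 1.0, -0.0], [0.001, -0.0, -1.0], [-1.0, 0.002, -0.001]]
dr tool [-0.     -0.0006 -0.0015]
delta tool cm [-0.03 -0.01  0.02] world mm [-0.1 -0.2  0.3]
```

Request:
apply_moves:
  increments:
    - {"gripper":45,"delta_pos":[0,0,0],"dr":[0,0,0]}
    - {"gripper":38,"delta_pos":[0,0,0],"dr":[0,0,0]}
    - {"gripper":33,"delta_pos":[0,0,0],"dr":[0,0,0]}
    - {"gripper":20,"delta_pos":[0,0,0],"dr":[0,0,0]}
    - {"gripper":10,"delta_pos":[0,0,0],"dr":[0,0,0]}

```text
t: 4.83
ee_pos: [575.8, 225.2, 104.7]
orientation: [1.209, 1.209, -1.209]
ft_force: [0.4, -0.9, 0.1]
width: 31.7
```

Request:
apply_moves:
  increments:
    - {"gripper":0,"delta_pos":[0,0,0],"dr":[0,0,0]}
    - {"gripper":0,"delta_pos":[0,0,0],"dr":[0,0,0]}
    - {"gripper":0,"delta_pos":[0,0,0],"dr":[0,0,0]}
    - {"gripper":0,"delta_pos":[0,0,0],"dr":[0,0,0]}
    - {"gripper":0,"delta_pos":[-0.3,0,0],"dr":[0,0,0]}

```text
t: 5.25
ee_pos: [575.1, 225.0, 107.0]
orientation: [1.208, 1.21, -1.211]
ft_force: [-0.2, -0.0, -3.3]
width: 29.5
```

Request:
apply_moves:
  increments:
    - {"gripper":0,"delta_pos":[-1,0,0],"dr":[0,0,0]}
    - {"gripper":0,"delta_pos":[-1.5,0,0],"dr":[0,0,0]}
    - {"gripper":0,"delta_pos":[-1.5,0,0],"dr":[0,0,0]}
    - {"gripper":0,"delta_pos":[-1.5,0,0],"dr":[0,0,0]}
    - {"gripper":0,"delta_pos":[-1.5,0,0],"dr":[0,0,0]}

```text
t: 5.67
ee_pos: [575.3, 225.1, 178.8]
orientation: [1.209, 1.21, -1.21]
ft_force: [0.0, -0.2, -3.6]
width: 29.4
```

Request:
apply_moves:
  increments:
    - {"gripper":0,"delta_pos":[-2,0,0],"dr":[0,0,0]}
    - {"gripper":0,"delta_pos":[-2,0,0],"dr":[0,0,0]}
    - {"gripper":0,"delta_pos":[-1,0,1.5],"dr":[0,0,0]}
    - {"gripper":0,"delta_pos":[-0.5,0,2.5],"dr":[0,0,0]}
    - {"gripper":0,"delta_pos":[0,0,3.5],"dr":[0,0,0]}

```text
t: 6.08
ee_pos: [576.1, 150.6, 234.5]
orientation: [1.209, 1.209, -1.205]
ft_force: [1.8, 0.6, -3.1]
width: 29.2
```

Request:
apply_moves:
  increments:
    - {"gripper":0,"delta_pos":[0,-0.2,3.7],"dr":[0,0,0]}
    - {"gripper":0,"delta_pos":[0,-0.2,3.7],"dr":[0,0,0]}
    - {"gripper":0,"delta_pos":[0,-0.2,3.7],"dr":[0,0,0]}
    - {"gripper":0,"delta_pos":[0,-0.2,3.7],"dr":[0,0,0]}
    - {"gripper":0,"delta_pos":[0,-0.2,3.7],"dr":[0,0,0]}

```text
t: 6.5
ee_pos: [564.5, -37.1, 232.8]
orientation: [1.209, 1.21, -1.21]
ft_force: [0.7, -0.5, -3.3]
width: 29.5
```

Request:
apply_moves:
  increments:
    - {"gripper":0,"delta_pos":[0,-0.2,3.5],"dr":[0,0,0]}
    - {"gripper":0,"delta_pos":[0,-0.2,3],"dr":[0,0,0]}
    - {"gripper":0,"delta_pos":[0,-0.2,2],"dr":[0,0,0]}
    - {"gripper":0,"delta_pos":[0,0,1],"dr":[0,0,0]}
    - {"gripper":0,"delta_pos":[0,0,0],"dr":[0,0,0]}

```text
t: 6.92
ee_pos: [559.1, -131.9, 232.7]
orientation: [1.211, 1.208, -1.212]
ft_force: [0.5, -0.5, -3.3]
width: 29.7
```

Request:
apply_moves:
  increments:
    - {"gripper":0,"delta_pos":[0,0,0],"dr":[0,0,0]}
    - {"gripper":0,"delta_pos":[0,0,0],"dr":[0,0,0]}
    - {"gripper":0,"delta_pos":[0,0,0],"dr":[0,0,0]}
    - {"gripper":0,"delta_pos":[0,0,0],"dr":[0,0,0]}
    - {"gripper":0,"delta_pos":[0,0,0],"dr":[0,0,0]}

```text
t: 7.33
ee_pos: [559.9, -128.8, 232.7]
orientation: [1.208, 1.21, -1.208]
ft_force: [0.7, 0.0, -2.8]
width: 29.7
```

Run:
```python
from h import *
d=grab('wrist','w3');w=cloud(d);z=w[...,2]
to([558,-222,235],0)
hsv=cv2.cvtColor(d['img'],cv2.COLOR_RGB2HSV)
m=(abs(z-72)<8)&(w[...,1]<-175)&(w[...,1]>-275)&(w[...,0]>500)&(w[...,0]<610)
q=w[m];print(m.sum(),np.median(q,0),q.min(0),q.max(0),cv2.minEnclosingCircle(q[:,:2].astype(np.float32)))
vv,uu=np.where(m);print(uu.min(),uu.max(),vv.min(),vv.max())
cv2.imwrite('pics/w3x.png',np.hstack([d['img'],cv2.resize(d['img'][max(vv.min()-10,0):vv.max()+10,uu.min()-10:uu.max()+10],(288,384),interpolation=cv2.INTER_CUBIC)])[:,:,::-1])
```

```text
t 7.3833 pos [ 559.9 -128.9  232.7] F [ 0.4  1.5 -3.4] w 29.4 q [-0.25  0.35  1.74  0.    1.05 -0.25]
R cols [[0.0, 1.0, 0.001], [0.0, 0.001, -1.0], [-1.0, 0.0, -0.0]]
dr tool [ 0.0012 -0.0001 -0.    ]
delta tool cm [-0.23 -0.2   9.3 ] world mm [ -1.9 -93.1   2.3]
  return _methods._mean(a, axis=axis, dtype=dtype,
  ret = um.true_divide(
Traceback (most recent call last):
ValueError: zero-size array to reduction operation minimum which has no identity
```

Request:
apply_moves:
  increments:
    - {"gripper":0,"delta_pos":[0,0,2.5],"dr":[0,0,0]}
    - {"gripper":0,"delta_pos":[0,0,3.8],"dr":[0,0,0]}
    - {"gripper":0,"delta_pos":[0,0,3.8],"dr":[0,0,0]}
    - {"gripper":0,"delta_pos":[0,0,2.8],"dr":[0,0,0]}
    - {"gripper":0,"delta_pos":[0,0,1.4],"dr":[0,0,0]}

```text
t: 7.8
ee_pos: [559.8, -275.7, 232.7]
orientation: [1.21, 1.207, -1.21]
ft_force: [1.1, 0.3, -3.1]
width: 29.4
```

Request:
apply_moves:
  increments:
    - {"gripper":0,"delta_pos":[0,0,0],"dr":[0,0,0]}
    - {"gripper":0,"delta_pos":[0,0,0],"dr":[0,0,0]}
    - {"gripper":0,"delta_pos":[0,0,0],"dr":[0,0,0]}
    - {"gripper":0,"delta_pos":[0,0,0],"dr":[0,0,0]}
    - {"gripper":0,"delta_pos":[0,0,0],"dr":[0,0,0]}

```text
t: 8.22
ee_pos: [559.9, -271.5, 232.7]
orientation: [1.208, 1.21, -1.208]
ft_force: [0.4, -0.7, -2.5]
width: 29.0
```

Run:
```python
from h import *
d=grab('wrist','w4');w=cloud(d);z=w[...,2]
to([558,-222,235],0)
m=(abs(z-72)<6)&(w[...,1]<-175)&(w[...,1]>-275)&(w[...,0]>500)&(w[...,0]<610)
q=w[m];print(m.sum())
if m.sum():
    print(np.median(q,0),q.min(0),q.max(0),cv2.minEnclosingCircle(q[:,:2].astype(np.float32)))
    vv,uu=np.where(m);print(uu.min(),uu.max(),vv.min(),vv.max())
cr=d['img'][80:200,180:330]
cv2.imwrite('pics/w4x.png',np.vstack([cv2.resize(d['img'],(400,300)),cv2.resize(cr,(400,320)[:2],interpolation=cv2.INTER_CUBIC)[:300]])[:,:,::-1])
```

```text
t 8.2667 pos [ 559.9 -271.6  232.8] F [ 0.2  0.1 -2.9] w 29.4 q [-0.47  0.42  1.63  0.    1.09 -0.47]
R cols [[-0.0, 1.0, 0.001], [0.0, 0.001, -1.0], [-1.0, -0.0, -0.0]]
dr tool [ 0.0014 -0.0001  0.0001]
delta tool cm [-0.22 -0.18 -4.96] world mm [-1.9 49.6  2.2]
2197
[ 560.27718183 -222.35425357   70.87161754] [ 526.27161503 -257.63855189   66.0097371 ] [ 595.18712566 -188.90027193   73.55615295] ((560.5309448242188, -223.6240234375), 35.1616096496582)
224 293 94 164
```

View pics/w4x.png

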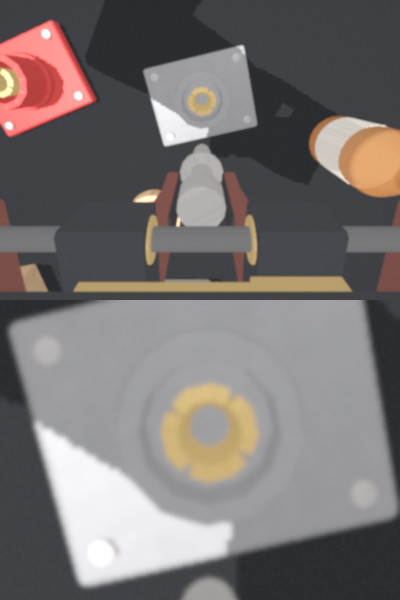

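The post is held upright at (202,185), with its tip near (202,150). The grey boss's brass mouth is clear at (202,100), which is about (259,129) at full size.

Run:
```python
from h import *
d=load('w4');w=cloud(d);z=w[...,2]
hsv=cv2.cvtColor(d['img'],cv2.COLOR_RGB2HSV)
m=(hsv[...,0]>10)&(hsv[...,0]<32)&(hsv[...,1]>80);m[:90]=0;m[165:]=0;m[:,220:][:,80:]=0;m[:,:220]=0
p=np.argwhere(m)[:,::-1].astype(np.float32);print(len(p),'z',np.nanmedian(z[m]))
(c,r)=cv2.minEnclosingCircle(p);e=cv2.fitEllipse(cv2.convexHull(p));print(c,r,e,plane(d,*c,72),plane(d,*e[0],72))
# dark hole centre in the ring
print('read',plane(d,258.75,129.5,72))
# post in hand: rows of the post by height
for lo in range(130,235,8):
    k=(z>lo)&(z<lo+8)&(abs(w[...,0]-560)<25)&(w[...,1]<-240)&(w[...,1]>-300)
    if k.sum()>5:
        q=w[k];print(lo,k.sum(),'x',q[:,0].min().round(1),q[:,0].max().round(1),'mid',(q[:,0].min()/2+q[:,0].max()/2).round(1),'y',q[:,1].min().round(1),q[:,1].max().round(1))
```

```text
703 z 68.80720423032312
(258.2965087890625, 129.48255920410156) 17.565452575683594 ((258.1220397949219, 129.35977172851562), (34.022308349609375, 34.66887664794922), 15.023868560791016) [ 560.51637428 -222.63924902   72.        ] [ 560.34277622 -222.51926241   72.        ]
read [ 560.96709826 -222.65590236   72.        ]
130 22 x 553.4 567.7 mid 560.5 y -267.4 -262.6
138 30 x 552.8 567.4 mid 560.1 y -266.7 -262.2
146 35 x 552.3 568.0 mid 560.2 y -266.1 -261.5
154 37 x 551.7 568.6 mid 560.1 y -265.8 -260.8
162 38 x 553.4 566.7 mid 560.0 y -263.0 -260.0
170 8 x 557.9 562.2 mid 560.0 y -260.6 -259.5
186 11 x 543.7 573.6 mid 558.6 y -264.6 -254.4
194 1135 x 542.5 577.6 mid 560.0 y -278.5 -253.4
202 114 x 551.1 568.8 mid 560.0 y -270.3 -262.1
210 90 x 552.2 567.8 mid 560.0 y -267.1 -262.0
218 60 x 536.8 582.5 mid 559.6 y -268.7 -259.7
226 298 x 536.0 583.3 mid 559.6 y -270.2 -256.6
234 543 x 536.1 583.2 mid 559.6 y -269.6 -256.1
```

Request:
apply_moves:
  increments:
    - {"gripper":0,"delta_pos":[0,0.03,-1.5],"dr":[0,0,0]}
    - {"gripper":0,"delta_pos":[0,0,-2.0],"dr":[0,0,0]}
    - {"gripper":0,"delta_pos":[0,0,-1.0],"dr":[0,0,0]}
    - {"gripper":0,"delta_pos":[0,0,-0.37],"dr":[0,0,0]}
    - {"gripper":0,"delta_pos":[0,0,0],"dr":[0,0,0]}

```text
t: 8.68
ee_pos: [560.2, -222.8, 232.9]
orientation: [1.208, 1.21, -1.208]
ft_force: [0.0, 0.4, -3.3]
width: 29.6
```

Request:
apply_moves:
  increments:
    - {"gripper":0,"delta_pos":[0.8,0,0],"dr":[0,0,0]}
    - {"gripper":0,"delta_pos":[1.3,0,0],"dr":[0,0,0]}
    - {"gripper":0,"delta_pos":[1.3,0,0],"dr":[0,0,0]}
    - {"gripper":0,"delta_pos":[0.8,0,0],"dr":[0,0,0]}
    - {"gripper":0,"delta_pos":[0.4,0,0],"dr":[0,0,0]}

```text
t: 9.1
ee_pos: [559.2, -224.3, 184.9]
orientation: [1.209, 1.211, -1.211]
ft_force: [-0.9, -0.5, -2.7]
width: 29.4
```

Request:
apply_moves:
  increments:
    - {"gripper":0,"delta_pos":[0,0,0],"dr":[0,0,0]}
    - {"gripper":0,"delta_pos":[0,0,0],"dr":[0,0,0]}
    - {"gripper":0,"delta_pos":[0,0,0],"dr":[0,0,0]}
    - {"gripper":0,"delta_pos":[0,0,0],"dr":[0,0,0]}
    - {"gripper":0,"delta_pos":[0,0,0],"dr":[0,0,0]}

```text
t: 9.52
ee_pos: [560.4, -224.2, 187.3]
orientation: [1.209, 1.208, -1.209]
ft_force: [-1.0, -0.6, -3.4]
width: 29.5
```

Run:
```python
from h import *
to([560.3,-222.9,153],0)
```

```text
t 9.5167 pos [ 560.4 -224.2  187.3] F [-1.  -0.6 -3.4] w 29.5 q [-0.4   0.44  1.71  0.    0.99 -0.4 ]
R cols [[0.001, 1.0, -0.0], [-0.0, -0.0, -1.0], [-1.0, 0.001, 0.0]]
dr tool [-0.      0.0004 -0.0011]
delta tool cm [ 3.43 -0.01 -0.14] world mm [ -0.1   1.3 -34.3]
```

Request:
apply_moves:
  increments:
    - {"gripper":0,"delta_pos":[0,0,-0.13],"dr":[0,0,0]}
    - {"gripper":0,"delta_pos":[0.4,0,0],"dr":[0,0,0]}
    - {"gripper":0,"delta_pos":[0.5,0,0],"dr":[0,0,0]}
    - {"gripper":0,"delta_pos":[0.5,0,0],"dr":[0,0,0]}
    - {"gripper":0,"delta_pos":[0.4,0,0],"dr":[0,0,0]}

```text
t: 9.93
ee_pos: [559.7, -222.6, 167.8]
orientation: [1.209, 1.21, -1.21]
ft_force: [0.1, -0.8, -3.3]
width: 29.1
```

Run:
```python
from h import *
to([560.3,-222.9,153],0)
```

```text
t 9.9333 pos [ 559.7 -222.6  167.8] F [ 0.1 -0.8 -3.3] w 29.1 q [-0.4   0.47  1.73 -0.    0.95 -0.4 ]
R cols [[-0.001, 1.0, 0.0], [0.0, 0.0, -1.0], [-1.0, -0.001, -0.0]]
dr tool [ 0.0001 -0.0003  0.0008]
delta tool cm [1.48 0.06 0.03] world mm [  0.6  -0.3 -14.8]
```

Request:
apply_moves:
  increments:
    - {"gripper":0,"delta_pos":[0.3,0,0],"dr":[0,0,0]}
    - {"gripper":0,"delta_pos":[0.35,0,0],"dr":[0,0,0]}
    - {"gripper":0,"delta_pos":[0.35,0,0],"dr":[0,0,0]}
    - {"gripper":0,"delta_pos":[0.3,0,0],"dr":[0,0,0]}
    - {"gripper":0,"delta_pos":[0.2,0,0],"dr":[0,0,0]}

```text
t: 10.35
ee_pos: [559.9, -222.7, 153.2]
orientation: [1.209, 1.21, -1.209]
ft_force: [-0.5, 0.1, -3.7]
width: 29.4
```

Request:
apply_moves:
  increments:
    - {"gripper":0,"delta_pos":[0.1,0,0],"dr":[0,0,0]}
    - {"gripper":0,"delta_pos":[0.1,0,0],"dr":[0,0,0]}
    - {"gripper":0,"delta_pos":[0.1,0,0],"dr":[0,0,0]}
    - {"gripper":0,"delta_pos":[0.1,0,0],"dr":[0,0,0]}
    - {"gripper":0,"delta_pos":[0,0,0],"dr":[0,0,0]}

```text
t: 10.77
ee_pos: [560.0, -222.7, 149.6]
orientation: [1.209, 1.209, -1.209]
ft_force: [0.5, -0.6, -3.7]
width: 28.8
```

Request:
apply_moves:
  increments:
    - {"gripper":0,"delta_pos":[0.1,0,0],"dr":[0,0,0]}
    - {"gripper":0,"delta_pos":[0.1,0,0],"dr":[0,0,0]}
    - {"gripper":0,"delta_pos":[0.1,0,0],"dr":[0,0,0]}
    - {"gripper":0,"delta_pos":[0.1,0,0],"dr":[0,0,0]}
    - {"gripper":0,"delta_pos":[0.1,0,0],"dr":[0,0,0]}

```text
t: 11.18
ee_pos: [560.0, -222.8, 144.6]
orientation: [1.209, 1.209, -1.209]
ft_force: [-0.1, -0.3, -3.6]
width: 29.3
```

Request:
apply_moves:
  increments:
    - {"gripper":0,"delta_pos":[0.04,0,0],"dr":[0,0,0]}
    - {"gripper":0,"delta_pos":[0.04,0,0],"dr":[0,0,0]}
    - {"gripper":0,"delta_pos":[0.04,0,0],"dr":[0,0,0]}
    - {"gripper":0,"delta_pos":[0.04,0,0],"dr":[0,0,0]}
    - {"gripper":0,"delta_pos":[0.04,0,0],"dr":[0,0,0]}

```text
t: 11.6
ee_pos: [560.1, -222.8, 142.7]
orientation: [1.209, 1.209, -1.209]
ft_force: [0.0, -0.2, -3.2]
width: 29.4
```

Request:
apply_moves:
  increments:
    - {"gripper":0,"delta_pos":[0.03,0,0],"dr":[0,0,0]}
    - {"gripper":0,"delta_pos":[0.03,0,0],"dr":[0,0,0]}
    - {"gripper":0,"delta_pos":[0.03,0,0],"dr":[0,0,0]}
    - {"gripper":0,"delta_pos":[0.03,0,0],"dr":[0,0,0]}
    - {"gripper":0,"delta_pos":[0,0,0],"dr":[0,0,0]}

```text
t: 12.02
ee_pos: [560.0, -222.7, 141.4]
orientation: [1.209, 1.209, -1.209]
ft_force: [-0.6, 0.9, -3.3]
width: 29.2
```

Request:
apply_moves:
  increments:
    - {"gripper":0,"delta_pos":[0.03,0,0],"dr":[0,0,0]}
    - {"gripper":0,"delta_pos":[0.03,0,0],"dr":[0,0,0]}
    - {"gripper":0,"delta_pos":[0.03,0,0],"dr":[0,0,0]}
    - {"gripper":0,"delta_pos":[0.03,0,0],"dr":[0,0,0]}
    - {"gripper":0,"delta_pos":[0.02,0,0],"dr":[0,0,0]}

```text
t: 12.43
ee_pos: [560.0, -222.7, 140.0]
orientation: [1.209, 1.209, -1.209]
ft_force: [0.3, -0.2, -3.3]
width: 29.6
```

Request:
apply_moves:
  increments:
    - {"gripper":0,"delta_pos":[0.03,0,0],"dr":[0,0,0]}
    - {"gripper":0,"delta_pos":[0.03,0,0],"dr":[0,0,0]}
    - {"gripper":0,"delta_pos":[0.03,0,0],"dr":[0,0,0]}
    - {"gripper":0,"delta_pos":[0.03,0,0],"dr":[0,0,0]}
    - {"gripper":0,"delta_pos":[0.02,0,0],"dr":[0,0,0]}

```text
t: 12.85
ee_pos: [560.0, -222.7, 138.6]
orientation: [1.209, 1.209, -1.209]
ft_force: [0.0, 0.3, -3.4]
width: 29.2
```

Request:
apply_moves:
  increments:
    - {"gripper":0,"delta_pos":[0.03,0,0],"dr":[0,0,0]}
    - {"gripper":0,"delta_pos":[0.03,0,0],"dr":[0,0,0]}
    - {"gripper":0,"delta_pos":[0.03,0,0],"dr":[0,0,0]}
    - {"gripper":0,"delta_pos":[0.03,0,0],"dr":[0,0,0]}
    - {"gripper":0,"delta_pos":[0.02,0,0],"dr":[0,0,0]}

```text
t: 13.27
ee_pos: [560.0, -222.8, 137.2]
orientation: [1.209, 1.209, -1.209]
ft_force: [0.3, -0.3, -2.8]
width: 29.5
```

Request:
apply_moves:
  increments:
    - {"gripper":0,"delta_pos":[0.03,0,0],"dr":[0,0,0]}
    - {"gripper":0,"delta_pos":[0.03,0,0],"dr":[0,0,0]}
    - {"gripper":0,"delta_pos":[0.03,0,0],"dr":[0,0,0]}
    - {"gripper":0,"delta_pos":[0.03,0,0],"dr":[0,0,0]}
    - {"gripper":0,"delta_pos":[0.02,0,0],"dr":[0,0,0]}

```text
t: 13.68
ee_pos: [560.0, -222.8, 135.9]
orientation: [1.209, 1.209, -1.209]
ft_force: [0.8, -0.3, -2.8]
width: 29.4
```

Request:
apply_moves:
  increments:
    - {"gripper":0,"delta_pos":[0.03,0,0],"dr":[0,0,0]}
    - {"gripper":0,"delta_pos":[0.03,0,0],"dr":[0,0,0]}
    - {"gripper":0,"delta_pos":[0.03,0,0],"dr":[0,0,0]}
    - {"gripper":0,"delta_pos":[0.03,0,0],"dr":[0,0,0]}
    - {"gripper":0,"delta_pos":[0.02,0,0],"dr":[0,0,0]}

```text
t: 14.1
ee_pos: [560.1, -222.8, 134.5]
orientation: [1.209, 1.209, -1.209]
ft_force: [0.1, -0.6, -2.8]
width: 29.5
```

Request:
apply_moves:
  increments:
    - {"gripper":0,"delta_pos":[0.03,0,0],"dr":[0,0,0]}
    - {"gripper":0,"delta_pos":[0.03,0,0],"dr":[0,0,0]}
    - {"gripper":0,"delta_pos":[0.03,0,0],"dr":[0,0,0]}
    - {"gripper":0,"delta_pos":[0.03,0,0],"dr":[0,0,0]}
    - {"gripper":0,"delta_pos":[0.02,0,0],"dr":[0,0,0]}

```text
t: 14.52
ee_pos: [560.0, -222.8, 133.0]
orientation: [1.209, 1.209, -1.209]
ft_force: [0.0, 0.5, -2.2]
width: 29.4
```

Request:
apply_moves:
  increments:
    - {"gripper":0,"delta_pos":[0.02,0,0],"dr":[0,0,0]}
    - {"gripper":0,"delta_pos":[0.02,0,0],"dr":[0,0,0]}
    - {"gripper":0,"delta_pos":[0.02,0,0],"dr":[0,0,0]}
    - {"gripper":0,"delta_pos":[0.02,0,0],"dr":[0,0,0]}
    - {"gripper":0,"delta_pos":[0.0,0,0],"dr":[0,0,0]}

```text
t: 14.93
ee_pos: [560.1, -222.8, 132.3]
orientation: [1.209, 1.209, -1.209]
ft_force: [0.3, -0.1, -2.9]
width: 29.5
```

Request:
apply_moves:
  increments:
    - {"gripper":0,"delta_pos":[0.03,0,0],"dr":[0,0,0]}
    - {"gripper":0,"delta_pos":[0.03,0,0],"dr":[0,0,0]}
    - {"gripper":0,"delta_pos":[0.03,0,0],"dr":[0,0,0]}
    - {"gripper":0,"delta_pos":[0.03,0,0],"dr":[0,0,0]}
    - {"gripper":0,"delta_pos":[0,0,0],"dr":[0,0,0]}

```text
t: 15.35
ee_pos: [560.1, -222.8, 131.0]
orientation: [1.209, 1.209, -1.209]
ft_force: [-0.5, 0.0, -3.6]
width: 29.5
```

Request:
apply_moves:
  increments:
    - {"gripper":0,"delta_pos":[0.03,0,0],"dr":[0,0,0]}
    - {"gripper":0,"delta_pos":[0.03,0,0],"dr":[0,0,0]}
    - {"gripper":0,"delta_pos":[0.03,0,0],"dr":[0,0,0]}
    - {"gripper":0,"delta_pos":[0.03,0,0],"dr":[0,0,0]}
    - {"gripper":0,"delta_pos":[0,0,0],"dr":[0,0,0]}

```text
t: 15.77
ee_pos: [560.1, -222.8, 129.9]
orientation: [1.209, 1.209, -1.209]
ft_force: [0.4, -1.6, -2.7]
width: 29.5
```

Request:
apply_moves:
  increments:
    - {"gripper":0,"delta_pos":[0.03,0,0],"dr":[0,0,0]}
    - {"gripper":0,"delta_pos":[0.03,0,0],"dr":[0,0,0]}
    - {"gripper":0,"delta_pos":[0.03,0,0],"dr":[0,0,0]}
    - {"gripper":0,"delta_pos":[0.03,0,0],"dr":[0,0,0]}
    - {"gripper":0,"delta_pos":[0,0,0],"dr":[0,0,0]}

```text
t: 16.18
ee_pos: [560.1, -222.8, 128.7]
orientation: [1.209, 1.209, -1.209]
ft_force: [0.3, -0.3, -2.4]
width: 29.5
```

Request:
apply_moves:
  increments:
    - {"gripper":0,"delta_pos":[0.03,0,0],"dr":[0,0,0]}
    - {"gripper":0,"delta_pos":[0.03,0,0],"dr":[0,0,0]}
    - {"gripper":0,"delta_pos":[0.02,0,0],"dr":[0,0,0]}
    - {"gripper":0,"delta_pos":[0.02,0,0],"dr":[0,0,0]}
    - {"gripper":0,"delta_pos":[0,0,0],"dr":[0,0,0]}

```text
t: 16.6
ee_pos: [560.1, -222.8, 127.8]
orientation: [1.209, 1.209, -1.209]
ft_force: [0.0, -0.9, -0.5]
width: 29.4
```

Request:
apply_moves:
  increments:
    - {"gripper":0,"delta_pos":[0.01,0,0],"dr":[0,0,0]}
    - {"gripper":0,"delta_pos":[0,0,0],"dr":[0,0,0]}
    - {"gripper":0,"delta_pos":[0,0,0],"dr":[0,0,0]}
    - {"gripper":0,"delta_pos":[0,0,0],"dr":[0,0,0]}
    - {"gripper":0,"delta_pos":[0,0,0],"dr":[0,0,0]}

```text
t: 17.02
ee_pos: [560.1, -222.8, 127.7]
orientation: [1.209, 1.209, -1.209]
ft_force: [0.1, -1.5, -0.2]
width: 29.5
```

The post now bears on the socket with about 3 N, so it has bound. I'll let go.

Request:
apply_moves:
  increments:
    - {"gripper":36,"delta_pos":[0,0,0],"dr":[0,0,0]}
    - {"gripper":40,"delta_pos":[0,0,0],"dr":[0,0,0]}
    - {"gripper":50,"delta_pos":[0,0,0],"dr":[0,0,0]}
    - {"gripper":60,"delta_pos":[0,0,0],"dr":[0,0,0]}
    - {"gripper":60,"delta_pos":[0,0,0],"dr":[0,0,0]}

```text
t: 17.43
ee_pos: [560.0, -222.7, 127.5]
orientation: [1.209, 1.21, -1.209]
ft_force: [0.3, 0.5, -0.8]
width: 50.9
```

Request:
apply_moves:
  increments:
    - {"gripper":60,"delta_pos":[-0.5,0,0],"dr":[0,0,0]}
    - {"gripper":60,"delta_pos":[-1.2,0,0],"dr":[0,0,0]}
    - {"gripper":60,"delta_pos":[-1.5,0,0],"dr":[0,0,0]}
    - {"gripper":60,"delta_pos":[-1.5,0,0],"dr":[0,0,0]}
    - {"gripper":60,"delta_pos":[-0.8,0,0],"dr":[0,0,0]}

```text
t: 17.85
ee_pos: [561.0, -223.2, 185.3]
orientation: [1.21, 1.206, -1.208]
ft_force: [-0.1, -0.2, 0.9]
width: 52.8
```

Request:
apply_moves:
  increments:
    - {"gripper":0,"delta_pos":[0,0,0],"dr":[0,0,0]}
    - {"gripper":0,"delta_pos":[0,0,0],"dr":[0,0,0]}
    - {"gripper":0,"delta_pos":[0,0,0],"dr":[0,0,0]}
    - {"gripper":0,"delta_pos":[0,0,0],"dr":[0,0,0]}
    - {"gripper":0,"delta_pos":[0,0,0],"dr":[0,0,0]}

```text
t: 18.27
ee_pos: [559.5, -222.6, 181.8]
orientation: [1.209, 1.211, -1.21]
ft_force: [-0.4, 0.6, -0.6]
width: 22.9
```

Run:
```python
from h import *
to([560.3,-222.8,170],0)
b=grab('side','s1');d=grab('wrist','w5');w=cloud(b);z=w[...,2]
m=(z>115)&(z<165)&(abs(w[...,0]-560)<25)&(abs(w[...,1]+222)<30)
q=w[m];print(m.sum(),q.min(0),q.max(0))
cv2.imwrite('pics/s1x.png',np.hstack([cv2.resize(b['img'][100:220,220:340],(400,400)),cv2.resize(d['img'],(400,400))])[:,:,::-1])
```

```text
t 18.2667 pos [ 559.5 -222.6  181.8] F [-0.4  0.6 -0.6] w 22.9 q [-0.4   0.45  1.72  0.    0.98 -0.4 ]
R cols [[-0.001, 1.0, -0.0], [0.001, -0.0, -1.0], [-1.0, -0.001, -0.001]]
dr tool [-0.     -0.0006  0.0014]
delta tool cm [1.18 0.08 0.02] world mm [  0.8  -0.2 -11.8]
117 [ 545.21686867 -239.38061241  115.02124723] [ 573.79297592 -205.13439908  153.90997273]
```

View pics/s1x.png

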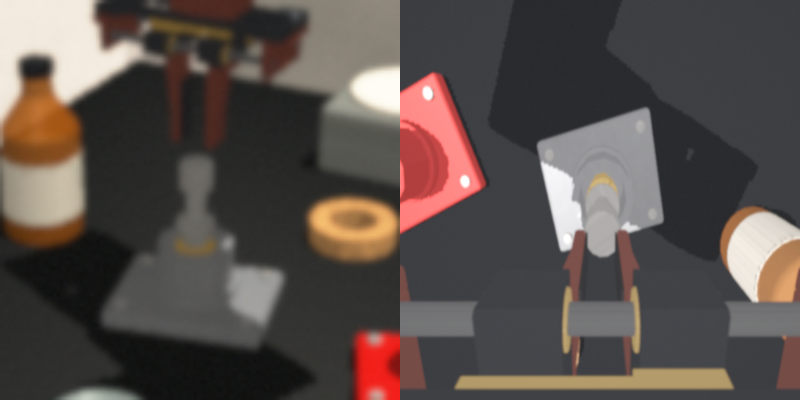

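The post stands upright by itself in the socket at left-image (195,200). The fingers are above it, with the head top at about z = 150.7. I'll shut the fingers and approach.

Request:
apply_moves:
  increments:
    - {"gripper":0,"delta_pos":[0,0.03,0],"dr":[0,0,0]}
    - {"gripper":0,"delta_pos":[0,0,0],"dr":[0,0,0]}
    - {"gripper":0,"delta_pos":[0.6,0,0],"dr":[0,0,0]}
    - {"gripper":0,"delta_pos":[0.6,0,0],"dr":[0,0,0]}
    - {"gripper":0,"delta_pos":[0.3,0,0],"dr":[0,0,0]}

```text
t: 18.78
ee_pos: [559.8, -222.5, 166.4]
orientation: [1.209, 1.211, -1.21]
ft_force: [-0.4, 0.3, -1.0]
width: 0.4
```

Request:
apply_moves:
  increments:
    - {"gripper":0,"delta_pos":[0.1,0,0],"dr":[0,0,0]}
    - {"gripper":0,"delta_pos":[0.1,0,0],"dr":[0,0,0]}
    - {"gripper":0,"delta_pos":[0,0,0],"dr":[0,0,0]}
    - {"gripper":0,"delta_pos":[0,0,0],"dr":[0,0,0]}
    - {"gripper":0,"delta_pos":[0,0,0],"dr":[0,0,0]}

```text
t: 19.2
ee_pos: [560.5, -222.8, 165.8]
orientation: [1.209, 1.209, -1.209]
ft_force: [0.2, -0.6, -0.2]
width: 0.3
```

Run:
```python
from h import *
to([560.3,-222.8,159],0)
```

```text
t 19.2 pos [ 560.5 -222.8  165.8] F [ 0.2 -0.6 -0.2] w 0.3 q [-0.4   0.47  1.73  0.    0.94 -0.4 ]
R cols [[0.0, 1.0, 0.0], [-0.0, 0.0, -1.0], [-1.0, 0.0, 0.0]]
dr tool [ 0.      0.0002 -0.0004]
delta tool cm [ 0.68 -0.02 -0.  ] world mm [-0.2  0.  -6.8]
```

Centred. Next I'll close the gap slowly and look for contact.

Request:
apply_moves:
  increments:
    - {"gripper":0,"delta_pos":[0.1,0,0],"dr":[0,0,0]}
    - {"gripper":0,"delta_pos":[0.1,0,0],"dr":[0,0,0]}
    - {"gripper":0,"delta_pos":[0.1,0,0],"dr":[0,0,0]}
    - {"gripper":0,"delta_pos":[0.1,0,0],"dr":[0,0,0]}
    - {"gripper":0,"delta_pos":[0.1,0,0],"dr":[0,0,0]}

```text
t: 19.62
ee_pos: [560.3, -222.7, 160.5]
orientation: [1.209, 1.209, -1.209]
ft_force: [-0.7, -0.2, -0.5]
width: 0.6
```

Request:
apply_moves:
  increments:
    - {"gripper":0,"delta_pos":[0.03,0,0],"dr":[0,0,0]}
    - {"gripper":0,"delta_pos":[0.03,0,0],"dr":[0,0,0]}
    - {"gripper":0,"delta_pos":[0.03,0,0],"dr":[0,0,0]}
    - {"gripper":0,"delta_pos":[0.03,0,0],"dr":[0,0,0]}
    - {"gripper":0,"delta_pos":[0.03,0,0],"dr":[0,0,0]}

```text
t: 20.03
ee_pos: [560.6, -222.8, 159.4]
orientation: [1.209, 1.209, -1.209]
ft_force: [-0.2, 1.0, 4.8]
width: 0.5
```

Request:
apply_moves:
  increments:
    - {"gripper":0,"delta_pos":[0.02,0,0],"dr":[0,0,0]}
    - {"gripper":0,"delta_pos":[0.02,0,0],"dr":[0,0,0]}
    - {"gripper":0,"delta_pos":[0.02,0,0],"dr":[0,0,0]}
    - {"gripper":0,"delta_pos":[0,0,0],"dr":[0,0,0]}
    - {"gripper":0,"delta_pos":[0,0,0],"dr":[0,0,0]}

```text
t: 20.45
ee_pos: [560.6, -222.9, 158.8]
orientation: [1.209, 1.208, -1.209]
ft_force: [-0.5, 0.4, 5.2]
width: 0.5
```

Force barely rose for 0.6 mm, so the bush is sinking. Continuing.

Request:
apply_moves:
  increments:
    - {"gripper":0,"delta_pos":[0.02,0,0],"dr":[0,0,0]}
    - {"gripper":0,"delta_pos":[0.02,0,0],"dr":[0,0,0]}
    - {"gripper":0,"delta_pos":[0.02,0,0],"dr":[0,0,0]}
    - {"gripper":0,"delta_pos":[0.02,0,0],"dr":[0,0,0]}
    - {"gripper":0,"delta_pos":[0,0,0],"dr":[0,0,0]}

```text
t: 20.87
ee_pos: [560.8, -222.9, 158.3]
orientation: [1.209, 1.208, -1.209]
ft_force: [-0.3, 0.4, 6.1]
width: 0.6
```

Request:
apply_moves:
  increments:
    - {"gripper":0,"delta_pos":[0.02,0,0],"dr":[0,0,0]}
    - {"gripper":0,"delta_pos":[0.02,0,0],"dr":[0,0,0]}
    - {"gripper":0,"delta_pos":[0.02,0,0],"dr":[0,0,0]}
    - {"gripper":0,"delta_pos":[0.02,0,0],"dr":[0,0,0]}
    - {"gripper":0,"delta_pos":[0,0,0],"dr":[0,0,0]}

```text
t: 21.28
ee_pos: [560.8, -223.0, 157.6]
orientation: [1.209, 1.208, -1.209]
ft_force: [-0.3, -0.5, 7.5]
width: 0.6
```

Request:
apply_moves:
  increments:
    - {"gripper":0,"delta_pos":[0.02,0,0],"dr":[0,0,0]}
    - {"gripper":0,"delta_pos":[0.02,0,0],"dr":[0,0,0]}
    - {"gripper":0,"delta_pos":[0.02,0,0],"dr":[0,0,0]}
    - {"gripper":0,"delta_pos":[0.02,0,0],"dr":[0,0,0]}
    - {"gripper":0,"delta_pos":[0,0,0],"dr":[0,0,0]}

```text
t: 21.7
ee_pos: [560.9, -223.0, 156.8]
orientation: [1.209, 1.208, -1.208]
ft_force: [-0.6, 0.4, 7.6]
width: 0.6
```

Request:
apply_moves:
  increments:
    - {"gripper":0,"delta_pos":[0.02,0,0],"dr":[0,0,0]}
    - {"gripper":0,"delta_pos":[0.02,0,0],"dr":[0,0,0]}
    - {"gripper":0,"delta_pos":[0.02,0,0],"dr":[0,0,0]}
    - {"gripper":0,"delta_pos":[0.02,0,0],"dr":[0,0,0]}
    - {"gripper":0,"delta_pos":[0,0,0],"dr":[0,0,0]}

```text
t: 22.12
ee_pos: [561.0, -223.0, 156.3]
orientation: [1.21, 1.207, -1.208]
ft_force: [-1.1, 0.2, 9.7]
width: 0.6
```

Request:
apply_moves:
  increments:
    - {"gripper":0,"delta_pos":[0.02,0,0],"dr":[0,0,0]}
    - {"gripper":0,"delta_pos":[0.02,0,0],"dr":[0,0,0]}
    - {"gripper":0,"delta_pos":[0.01,0,0],"dr":[0,0,0]}
    - {"gripper":0,"delta_pos":[0,0,0],"dr":[0,0,0]}
    - {"gripper":0,"delta_pos":[0,0,0],"dr":[0,0,0]}

```text
t: 22.53
ee_pos: [561.2, -223.1, 156.1]
orientation: [1.21, 1.207, -1.208]
ft_force: [-0.7, 0.8, 10.8]
width: 0.4
```

Request:
apply_moves:
  increments:
    - {"gripper":0,"delta_pos":[0.02,0,0],"dr":[0,0,0]}
    - {"gripper":0,"delta_pos":[0.02,0,0],"dr":[0,0,0]}
    - {"gripper":0,"delta_pos":[0.02,0,0],"dr":[0,0,0]}
    - {"gripper":0,"delta_pos":[0.02,0,0],"dr":[0,0,0]}
    - {"gripper":0,"delta_pos":[0,0,0],"dr":[0,0,0]}

```text
t: 22.95
ee_pos: [561.4, -223.2, 155.5]
orientation: [1.21, 1.207, -1.208]
ft_force: [-1.0, 0.9, 11.9]
width: 0.6
```

Request:
apply_moves:
  increments:
    - {"gripper":0,"delta_pos":[0.02,0,0],"dr":[0,0,0]}
    - {"gripper":0,"delta_pos":[0.02,0,0],"dr":[0,0,0]}
    - {"gripper":0,"delta_pos":[0.02,0,0],"dr":[0,0,0]}
    - {"gripper":0,"delta_pos":[0.02,0,0],"dr":[0,0,0]}
    - {"gripper":0,"delta_pos":[0,0,0],"dr":[0,0,0]}

```text
t: 23.37
ee_pos: [561.6, -223.3, 155.1]
orientation: [1.21, 1.206, -1.208]
ft_force: [-1.6, 0.3, 13.9]
width: 0.1
```

Request:
apply_moves:
  increments:
    - {"gripper":0,"delta_pos":[0.02,0,0],"dr":[0,0,0]}
    - {"gripper":0,"delta_pos":[0.02,0,0],"dr":[0,0,0]}
    - {"gripper":0,"delta_pos":[0.02,0,0],"dr":[0,0,0]}
    - {"gripper":0,"delta_pos":[0,0,0],"dr":[0,0,0]}
    - {"gripper":0,"delta_pos":[0,0,0],"dr":[0,0,0]}

```text
t: 23.78
ee_pos: [561.8, -223.3, 154.8]
orientation: [1.21, 1.206, -1.207]
ft_force: [-1.4, 0.2, 16.2]
width: 0.6
```

Request:
apply_moves:
  increments:
    - {"gripper":0,"delta_pos":[-0.1,0,0],"dr":[0,0,0]}
    - {"gripper":0,"delta_pos":[-0.2,0,0],"dr":[0,0,0]}
    - {"gripper":0,"delta_pos":[-0.3,0,0],"dr":[0,0,0]}
    - {"gripper":0,"delta_pos":[-0.8,0,0],"dr":[0,0,0]}
    - {"gripper":0,"delta_pos":[-1.5,0,0],"dr":[0,0,0]}

```text
t: 24.2
ee_pos: [559.0, -222.2, 180.3]
orientation: [1.209, 1.213, -1.211]
ft_force: [0.0, -1.4, 0.2]
width: 0.4
```

Request:
apply_moves:
  increments:
    - {"gripper":0,"delta_pos":[-2,0,0],"dr":[0,0,0]}
    - {"gripper":0,"delta_pos":[-2,0,0],"dr":[0,0,0]}
    - {"gripper":0,"delta_pos":[-1,0,0],"dr":[0,0,0]}
    - {"gripper":0,"delta_pos":[0,0,0],"dr":[0,0,0]}
    - {"gripper":0,"delta_pos":[0,0,0],"dr":[0,0,0]}

```text
t: 24.62
ee_pos: [560.3, -222.8, 231.7]
orientation: [1.209, 1.209, -1.209]
ft_force: [-0.2, -0.1, -0.6]
width: 0.5
```

Run:
```python
from h import *
to([560.3,-222.8,230],0)
b=grab('side','s2');a=grab('top','t2');d=grab('wrist','w6')
for n,f in(('s1',load('s1')),('s2',b)):
    w=cloud(f);z=w[...,2];m=(z>90)&(z<158)&(abs(w[...,0]-560)<22)&(abs(w[...,1]+222)<22)
    q=w[m];print(n,m.sum(),np.percentile(q,98,0),q.max(0),q.min(0))
cv2.imwrite('pics/end.png',np.vstack([np.hstack([cv2.resize(b['img'],(400,300)),cv2.resize(a['img'],(400,300))]),np.hstack([cv2.resize(b['img'][100:190,220:340],(400,300)),cv2.resize(d['img'],(400,300))])])[:,:,::-1])
```

```text
t 24.6167 pos [ 560.3 -222.8  231.7] F [-0.2 -0.1 -0.6] w 0.5 q [-0.4   0.39  1.68 -0.    1.07 -0.4 ]
R cols [[0.001, 1.0, -0.0], [-0.0, -0.0, -1.0], [-1.0, 0.001, 0.0]]
dr tool [-0.      0.0002 -0.0006]
delta tool cm [ 0.17 -0.    0.  ] world mm [-0.  -0.  -1.7]
s1 190 [ 573.89908745 -206.76495504  152.05699807] [ 576.28891532 -205.13439908  153.90997273] [ 542.32170842 -239.38061241   90.566914  ]
s2 157 [ 571.19362248 -207.92032776  146.74818778] [ 573.9634677 -206.9772963  147.2943697] [ 544.42038532 -238.81259738   90.07258773]
```

View pics/end.png

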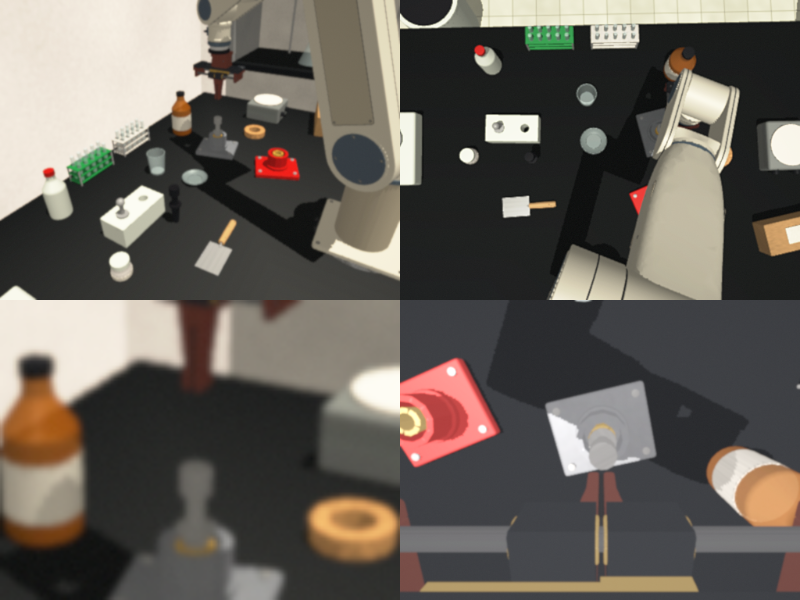

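The post stands upright in the grey socket (lower-left crop, (195,490)), about 5 mm lower than before the tap. The bystanders are in place and the gripper is well clear. I'll hand it in.

```bash
python3 -c "
from workcell import ctrl
print(ctrl.close_job())"
```

```text
the job is handed in; nothing more can be done
None
```

The post is standing upright in the grey stand's taper socket, tapped down and untouched. I handed the job in at about 24.8 s of the 54 s allowed.

- **Fitting:** I carried the flat-headed post over the grey stand and lowered it slowly until it bound at about 3 N, roughly its own weight. The tip was then about 47 mm below the mouth. I let go, and a picture showed it standing by itself.
- **Tapping:** I pressed the head from above with the shut fingertips in small steps. The bush gave way by a few millimetres at 5 to 9 N, then firmed up. The highest reading was 16.2 N, above the 12 N that locks it and below the 22 N limit. Force is only read at the end of each move call, so a short peak in between would not show.
- **Last checks:** The post is upright, its head about 5 mm lower than before the tap. The gripper is about 75 mm above it and the wrist force is near zero. The dish, beaker, ball pin, jar and cork ring look unmoved in the final pictures; I did not measure them.
- **Not confirmed:** I did not pull on the post to test the lock, so that it is locked rests on the force readings and the firming up. The side camera put the drop nearer 6 mm than the fingertips' 5 mm, which is within its error.

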